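# Start the charging tester

## Task

A phone lies on the charging tester, ready for a test. Using only your fingertips, switch on the rocker by pushing its raised far end down, then press the round button fully in until it stays down, and then press the start bar (the long narrow key) fully down, keep it down for a good second and let it come up again. Keep to that order, do not press a control before its turn, pick nothing up, and leave the phone and the things around the tester where they are.

Things in the scene. Friction and masses are not known exactly. Their poses are not given: they have to be found in the camera images.
- tester: Charging tester fixed to the bench: grey box 210 (x) x 262 (y) x 35 mm high with rounded edges. Origin at the centre of its underside on the bench; own x points from the control deck (the side nearer the robot) to the phone pad, z up. The three control units sit in a row on the deck 60 mm towards -x from the origin, at y = +80, 0 and -80 mm, in any order. The black phone pad (84 x 164 mm, 3 mm high) is centred 52 mm towards +x.
- rocker_unit: Fixed unit with the rocker: grey plate 66 (x) x 46 (y) x 6 mm on the deck. Origin at the centre of its underside, at the deck's height (35 mm above the bench); axes as the tester's. The plate is alike under all three units.
- lock_unit: Fixed unit with the round button: the same grey plate, with a round grey collar, 44 mm across, its rim 9 mm above the deck. Origin at the centre of its underside on the deck; axes as the tester's.
- start_unit: Fixed unit with the start bar: the same grey plate. Origin at the centre of its underside on the deck; axes as the tester's.
- rocker (a joint): The rocker: black ribbed paddle 52 mm (tester x) x 39 mm (tester y), 12 mm thick, pivoting about the tester's y direction, its pivot 12 mm above the deck over the unit's origin. 0 rad = off (far end, towards the phone, raised 0.18 rad); 0.36 rad = on (far end down to its stop, near end raised). It stays where it is left; pushing the far end down takes about 3 N, at the stop the force rises. It starts at 0 to 0.04.
- rocker_far_end (a point): Point on the rocker's top face, 18 mm from its middle towards the far (phone-side) end: the place to push. It moves with the rocker, about 21 mm above the deck when off and 14 mm when on.
- lock_button (a joint): Travel of the round button, m: 0 = out, 0.008 = fully in, at its stop. It has no spring return: it moves down against about 2.5 N and stays where it is left. It starts at 0 to 0.001.
- lock_button_top (a point): Centre of the top of the round button: black flat disc, 33 mm in diameter, 20 mm above the deck when out, 12 mm when in (3 mm above its collar).
- start_bar (a joint): Travel of the start bar, m: 0 = up, 0.007 = fully down, at its stop. Sprung: about 1.5 N to begin, 4 N at the stop; comes up by itself when released.
- start_bar_top (a point): Centre of the top of the start bar: black key 60 mm long (tester x) x 17 mm wide (tester y), 20 mm above the deck when up, 13 mm when down.
- phone: Loose phone, 71 x 146 x 8 mm, black screen up, lying lengthwise along the tester's y on the pad. Origin at the centre of its underside. To be left alone.
- dropper: Loose brown dropper bottle, 33 mm across, 95 mm tall, upright on the bench to the left (tester +y) of the tester. Origin at the centre of its underside. To be left alone.
- tape: Loose orange tape roll, 52 mm across, 10 mm high, on the bench to the left (tester +y) of the tester. Origin at the centre of its underside. To be left alone.
- screws: Loose light-grey box with four compartments under a clear lid, 70 x 126 x 25 mm, on the bench to the right (tester -y) of the tester. Origin at the centre of its underside. To be left alone.
- pen: Loose marker pen, 18 x 128 x 20 mm, on the bench in front of the tester (between it and the robot). Origin at the centre of its underside. To be left alone.

How it is judged:
By the outcome, as a careful person would: the job done as asked, in the order asked, and still so for the second after the job is handed in, with the robot touching nothing.
It also fails if it takes over 38 s, if anything falls off the work surface, if the arm or the gripper's body presses on something with over 40 N, if the wrist force passes 120 N, or if a joint passes its speed limit or range.

## Robot

A 6-joint arm with a two-finger parallel gripper is mounted at the origin on a cart in front of the work surface, level with it; the furniture and walls round the work are solid. World frame = base frame: x ahead of the robot, y to its left, z up, the work surface at z = 0. Lengths are in m, angles in rad, forces in N, time in s.
With the tool pointing down it reaches from about 0.375 to 0.925 m from the base axis. Payload 5.7 kg.
Tool frame: the origin (TCP) lies on the centre line of the jaws, within the pads' length; the fingertips stand 17 mm ahead of it and the grasp point (between the pads) lies 2 mm behind it; z points along the fingers, y is the line along which they close (so a half turn about z gives the same grasp; the last joint's range is limited). The gripper opens to 85 mm and grips with 20 to 120 N. Pads are 22 mm wide; open, the fingers measure 114 mm over their backs; the gripper's body (76 mm by 85 mm) begins 54 mm behind the grasp point. The pads swing forward as they close: fully open they stand 13 mm farther back than shut.
Start: joints at [1.063, 0.359, 1.51, -0, 1.272, -0.115], TCP at [0.23, 0.554, 0.217] pointing down, gripper open.
Joint ranges: [-2.97, 2.97], [-1.01, 2.36], [0.21, 2.38], [-0.96, 4.11], [0.2, 2.71], [-2.98, 2.98]. Speed limits (rad/s): [2.39, 2.39, 3.14, 3.14, 3.14, 3.14].

## Interface

Orientations are given as a rotation vector (axis times angle).
In Python, from workcell import arm, grab_frame, workorder gives the robot as it stands.
- The arm moves only by the tool send_rows, never from a script. Its argument "motion" is a list that holds one entry, the list of rows, each a list of 4 numbers: the shift along the tool's x, y, z in cm, then the turn about the tool's z in degrees. A call has 1 to 20 rows; each row is the pose to reach, as a shift and turn from the pose commanded when the call began, along the tool's axes at that moment; what a row does not reach only later rows make up. A row lasts 1/12 s, in which the tool goes at most 41.7 mm and 7.16 degrees, less where a joint would pass 70% of its speed; a pose out of reach is approached as far as the arm can. A call with a gripper value outside its range is refused whole. "hand" is the finger opening in cm, from 0 to 8.54, set as the call begins (left out, the last holds). The fingers move at their own pace and stop on an object; "newtons" is the grip in N (left out, the last holds). Time passes only in rows, so rows that repeat a pose let the fingers close. It gives the time, the measured TCP pose, the force, the opening and the grip force at its end, in the units of the state.
- arm.read_state(): the state, without advancing time (a new reading comes with each control period).
- grab_frame(name): name is "side" or "top"; returns a dict with "img" (384x512x3 uint8, blue, green, red), "mtx" (3x3 intrinsics, pixels), "dist_coeffs" ([k1, k2, p1, p2, k3] as OpenCV has them; the pictures are not rectified), "rvec" (rotation vector, rad) and "tvec" (3), from world to camera coordinates, as OpenCV has them. Camera axes: x right, y down, z forward; pixel columns grow to the right and rows downward; lengths in m; the calibration is good to about 2 mm. A picture is of the moment at which its call begins. There is no depth.
- workorder.sign_off(): hands the job in; it is judged then, once.
The state is a dict: "t": time; "joint_pos": joint angles; "dq": joint speeds; "tau": joint torques, N m; "tool_pos": TCP position; "eef_rot": TCP orientation; "force": force on the tool from outside, world axes, zero at the start; "wrist_torque": the same for the moment, N m; "grip_width": finger opening in m; "grasp_force": force on a finger pad.
Only numpy, scipy, OpenCV 4.12 (cv2) and the standard library are available. Lean on these libraries where they do the work, as an engineer would, in place of code of your own. Each camera call takes 0.05 s, during which the arm holds its last target. There are 200 camera calls.

## Working session

There is one attempt and no reset: what is moved stays moved. The work goes in short steps, Python scripts to look and compute and a tool call to move; the robot and the scene stay as the last step left them, time stands still between calls to the robot, and variables do not carry over. Pictures are saved under pics/ and viewed, at most 10 in all, crops included, and the job is handed in when it is done.

Besides the shell and the picture viewer there is one more tool, called after "Request:" in YAML: its name, and indented under it one key for each argument. send_rows: Moves the arm, as the interface text tells. Its arguments: {"type":"object","properties":{"motion":{"type":"array"},"hand":{"type":"number"},"newtons":{"type":"number"}},"required":["motion"]}

```bash
mkdir -p pics
python3 - <<'E'
from workcell import arm, grab_frame
import cv2
s=arm.read_state();print(s['t'],s['tool_pos'],s['eef_rot'],s['grip_width'])
for n in('top','side'):
    f=grab_frame(n);cv2.imwrite(f'pics/{n}0.png',cv2.resize(f['img'],(800,600)));print(n,f['mtx'],f['dist_coeffs'],f['rvec'],f['tvec'])
E
```

```text
0.0 [0.2293125  0.55367719 0.21594335] [-6.12915985e-01 -3.08061465e+00  2.76767463e-03] 0.08542743067821376
top [[494.80088518   0.         256.26087211]
 [  0.         494.80088518 203.45456921]
 [  0.           0.           1.        ]] [-0.15393455  0.          0.          0.          0.        ] [ 2.01400495 -2.18956658  0.25906343] [-0.09732591  0.55268015  1.24238226]
side [[390.01253287   0.         251.65291997]
 [  0.         390.01253287 191.16125697]
 [  0.           0.           1.        ]] [0.04413751 0.         0.         0.         0.        ] [ 2.32562953 -0.17540306  0.08387943] [-5.43998520e-01  6.42279236e-05  9.36910368e-01]
```

View pics/top0.png

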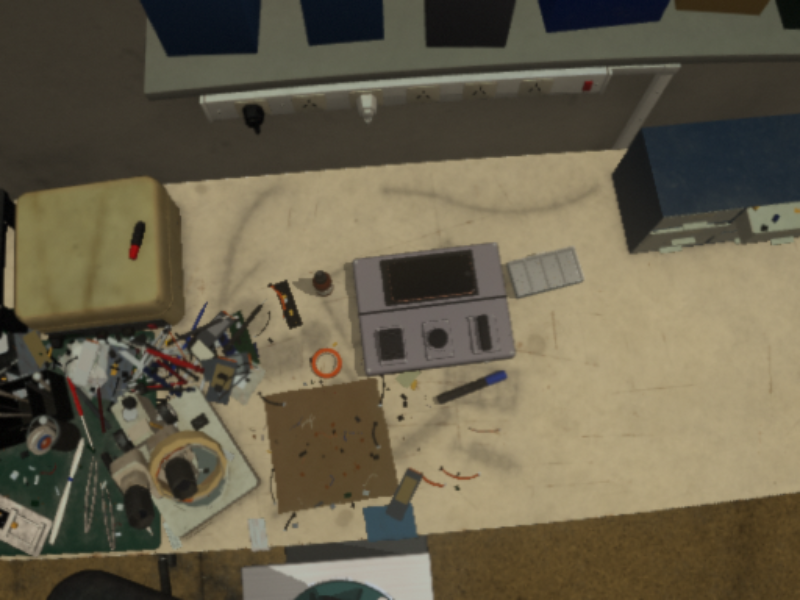

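View pics/side0.png

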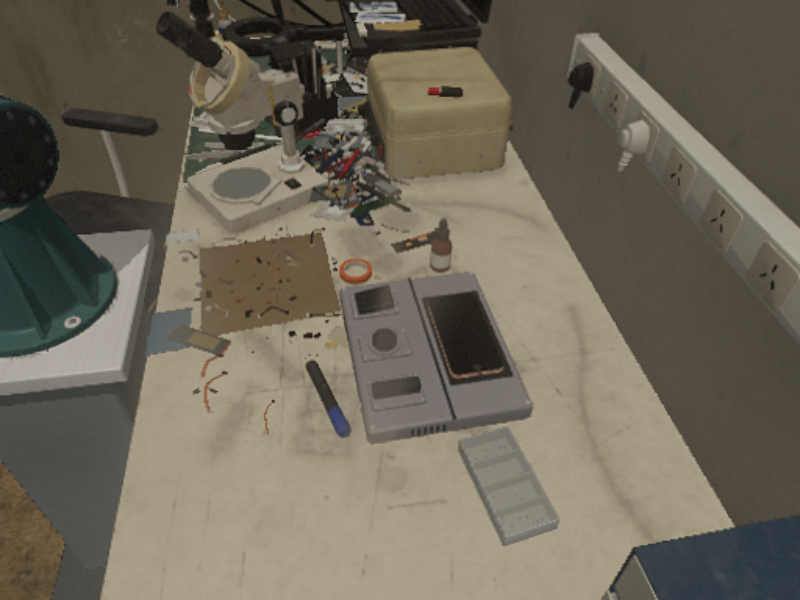

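The top view (800x600) shows the rocker at (391,344), the button at (438,338) and the bar at (484,333). In the side view they are at (376,300), (385,341) and (397,388). I'll view crops to get finer pixel positions.

Run:
```python
from workcell import grab_frame
import cv2,numpy as np
a=grab_frame('top')['img'][150:245,220:335];b=grab_frame('side')['img'][170:285,210:345]
cv2.imwrite('pics/c.png',np.vstack([cv2.resize(cv2.convertScaleAbs(a,alpha=1.6),None,fx=3,fy=3,interpolation=2)[:, :345],cv2.resize(cv2.convertScaleAbs(b,alpha=1.6),(345,294),interpolation=2)]) if 0 else cv2.resize(cv2.convertScaleAbs(a,alpha=1.6),None,fx=6,fy=6,interpolation=2))
cv2.imwrite('pics/d.png',cv2.resize(cv2.convertScaleAbs(b,alpha=1.6),None,fx=5,fy=5,interpolation=2))
```

```text
(no output)
```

View pics/c.png

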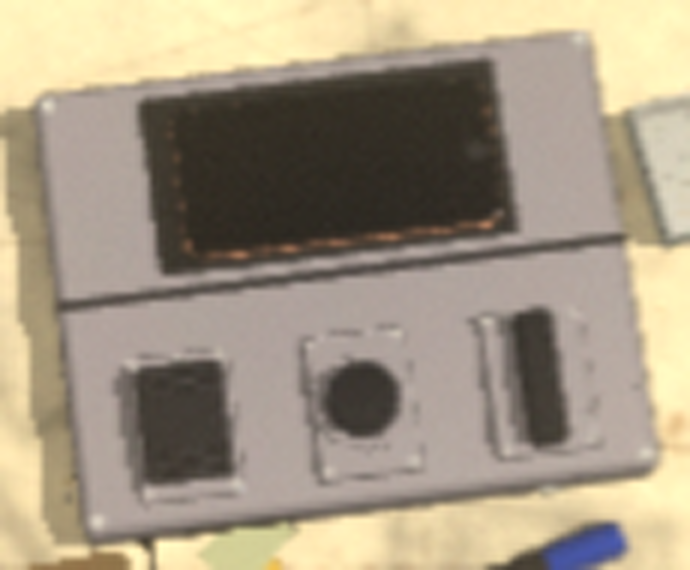

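View pics/d.png

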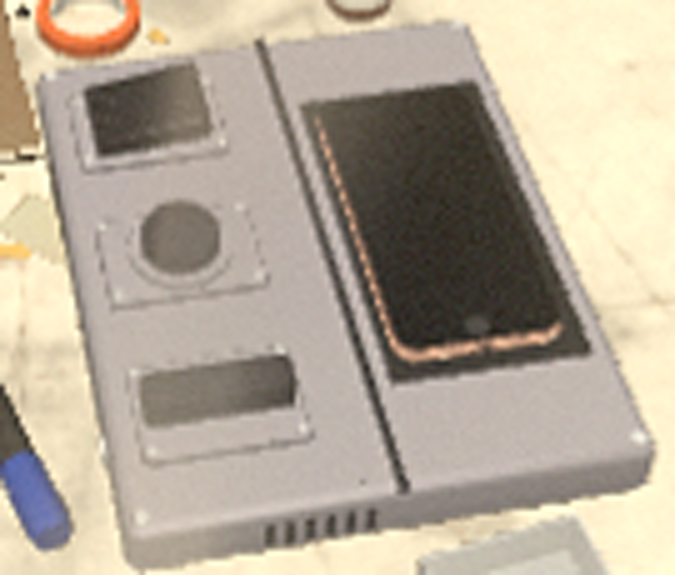

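Top crop (x6, offset 220,150): rocker centre (184,422), button (361,399), bar (540,377), and corner screws (45,103), (580,40), (97,522), (645,455). Side crop (x5, offset 210,170): button (180,236), corner screws (640,437) and (142,517).

```bash
cat > h.py <<'E'
import cv2,numpy as np
from workcell import arm,grab_frame
from scipy.optimize import least_squares
from scipy.spatial.transform import Rotation as R
def proj(f,P): return cv2.projectPoints(np.float64(P),f['rvec'],f['tvec'],f['mtx'],f['dist_coeffs'])[0][:,0]
def world(x,y,a,L):
    L=np.float64(L);c,s=np.cos(a),np.sin(a);return np.c_[x+c*L[:,0]-s*L[:,1],y+s*L[:,0]+c*L[:,1],L[:,2]]
E
python3 - <<'E'
from h import *
T=grab_frame('top');S=grab_frame('side')
tp=np.array([[361,399],[540,377],[184,422],[45,103],[580,40],[97,522],[645,455]])/6+[220,150]-.4
sp=np.array([[180,236],[640,437],[142,517]])/5+[210,170]-.4
def pts(i,j):
    X,Y=.105-i,.131-j
    return [[-.06,0,.055],[-.06,-.08,.055],[-.06,.08,.053],[X,Y,.035],[X,-Y,.035],[-X,Y,.035],[-X,-Y,.035]]
def res(p):
    W=world(*p[:3],pts(p[3],p[4]))
    return np.r_[(proj(T,W)-tp).ravel(),(proj(S,W[[0,4,6]])-sp).ravel()]
r=least_squares(res,[.6,0,0,.01,.01]);print(r.x.round(4),r.fun.reshape(-1,2).round(1).tolist())
L=[[-.042,.08,.056],[-.06,0,.055],[-.06,-.08,.055],[-.06,.08,.053]]
print(world(*r.x[:3],L).round(4))
s=arm.read_state();print(R.from_rotvec(s['eef_rot']).as_matrix().round(3),s['tool_pos'],s['joint_pos'])
W=world(*r.x[:3],L); M=R.from_rotvec(s['eef_rot']).as_matrix(); print(((W-s['tool_pos'])@M*100).round(2))
print('tester yaw',np.degrees(r.x[2]))
E
```

```text
[ 0.566  -0.2019  0.0417  0.0069  0.0064] [[0.7, -0.3], [0.7, -0.3], [0.2, -0.3], [0.4, 0.3], [0.4, 0.3], [-0.1, 0.4], [0.8, 0.0], [0.1, -2.3], [0.0, -0.4], [-0.1, -0.4]]
[[ 0.5207 -0.1237  0.056 ]
 [ 0.506  -0.2044  0.055 ]
 [ 0.5094 -0.2843  0.055 ]
 [ 0.5027 -0.1244  0.053 ]]
[[-0.924  0.383 -0.   ]
 [ 0.383  0.924 -0.001]
 [ 0.    -0.001 -1.   ]] [0.22955971 0.55407784 0.21648281] [ 1.06288055e+00  3.59052621e-01  1.51075000e+00 -9.94452898e-07
  1.27247169e+00 -1.15110979e-01]
[[-52.84 -51.46  16.08]
 [-54.58 -59.47  16.18]
 [-57.94 -66.73  16.19]
 [-51.21 -52.22  16.38]]
tester yaw 2.3878301795725863
```

Run:
```python
from h import *
T=grab_frame('top');S=grab_frame('side')
def ray(f,p):
    n=cv2.undistortPoints(np.float64([[np.array(p)*.64]]),f['mtx'],f['dist_coeffs']).ravel()
    Rm=cv2.Rodrigues(f['rvec'])[0];return -Rm.T@f['tvec'],Rm.T@np.r_[n,1]
for nm,t,s in [('eyepiece',(135,510),(165,25)),('ring',(187,467),(225,80)),('box near corner',(180,310),(385,95)),('box2',(165,180),(500,75))]:
    c,d=ray(T,t);e,g=ray(S,s);k=np.linalg.lstsq(np.c_[d,-g],e-c,rcond=None)[0]
    print(nm,(c+k[0]*d).round(3),(e+k[1]*g).round(3))
```

```text
eyepiece [0.253 0.235 0.31 ] [0.242 0.232 0.309]
ring [0.31  0.18  0.243] [0.318 0.181 0.244]
box near corner [0.553 0.197 0.195] [0.566 0.197 0.198]
box2 [0.764 0.215 0.211] [0.764 0.215 0.211]
```

Request:
send_rows:
  motion:
    - [[0, 0, -4, 0], [0, 0, -8, 0], [0, 0, -12, 0], [0, 0, -16, 0], [0, 0, -20, 0], [0, 0, -20, 0], [-4, -1, -20, 0], [-8, -2, -20, 0], [-12, -3, -20, 0], [-16, -4, -20, 0], [-20, -4.5, -20, 0], [-23, -5.2, -20, 0], [-26, -6, -20, 0], [-26, -6, -20, 0]]
  hand: 0

```text
t: 1.57
tool_pos: [0.4513, 0.3958, 0.416]
eef_rot: [0.621, 3.077, -0.003]
force: [0.4, -0.5, -0.4]
grip_width: -0.0001
grasp_force: 0.0
```

Request:
send_rows:
  motion:
    - [[-2.5, -3, 0, -5], [-5, -6, 0, -10], [-7.5, -9, 0, -15], [-10, -12, 0, -20], [-12.5, -15, 0, -25], [-15, -18, 0, -25], [-18, -21, 0, -25], [-21, -24, 0, -25], [-22, -27.5, 0, -25], [-23, -31, 0, -25], [-24, -34.5, 0, -25], [-25, -38, 0, -25], [-26, -42, 0, -25], [-27, -45.3, 0, -25], [-27, -45.3, 4, -25], [-27, -45.3, 8, -25], [-27, -45.3, 12, -25], [-27, -45.3, 16, -25], [-27, -45.3, 20, -25], [-27, -45.3, 20, -25]]

```text
t: 3.23
tool_pos: [0.5171, -0.12, 0.2094]
eef_rot: [0.068, -3.128, -0.008]
force: [-1.5, 0.7, -0.3]
grip_width: -0.0
grasp_force: 0.0
```

```bash
cat >> h.py <<'E'
L=[[-.038,.08,.056],[-.06,0,.055],[-.06,-.08,.055]]
def rel():
    s=arm.read_state();M=R.from_rotvec(s['eef_rot']).as_matrix();W=world(.566,-.2019,.0417,L)
    print(s['t'],M.round(3).tolist(),s['tool_pos'],s['force'],s['joint_pos']);print(((W-s['tool_pos']-M[:,2]*.017)@M*100).round(2))
E
python3 -c "
from h import *;rel()"
```

```text
3.2333 [[-0.999, -0.043, -0.013], [-0.044, 0.999, 0.005], [0.013, 0.006, -1.0]] [ 0.51710579 -0.1199651   0.20942346] [-1.47702266  0.72497423 -0.30437921] [-3.58189121e-01  2.74781803e-01  1.65693295e+00  9.62724844e-05
  1.22411609e+00 -1.97256601e+00]
[[ -0.94  -0.48  13.63]
 [  1.27  -8.47  13.71]
 [  1.29 -16.47  13.67]]
```

Request:
send_rows:
  motion:
    - [[-0.4, -0.3, 3, 0], [-0.4, -0.3, 6, 0], [-0.4, -0.3, 9, 0], [-0.4, -0.3, 10.5, 0], [-0.4, -0.3, 10.5, 0], [-0.4, -0.3, 10.5, 0]]

```text
t: 3.73
tool_pos: [0.5279, -0.1253, 0.113]
eef_rot: [-0.069, 3.14, -0.0]
force: [-0.0, 0.0, 0.3]
grip_width: 0.0002
grasp_force: 0.0
```

Run:
```python
from h import *
rel()
a=grab_frame('top')['img'][150:245,220:335];b=grab_frame('side')['img'][150:265,205:340]
im=np.hstack([cv2.resize(cv2.convertScaleAbs(x,alpha=1.8),(399,340),interpolation=2) for x in(a,b)]);cv2.imwrite('pics/e.png',im)
```

```text
3.7333 [[-0.999, -0.044, 0.0], [-0.044, 0.999, -0.0], [-0.0, -0.0, -1.0]] [ 0.52788506 -0.12532776  0.11297085] [-0.00860139  0.04802993  0.2567824 ] [-3.60409486e-01  3.95529608e-01  1.75120371e+00 -4.05582932e-05
  9.94429739e-01 -1.97500741e+00]
[[  0.31   0.19   4.  ]
 [  2.53  -7.8    4.1 ]
 [  2.55 -15.8    4.1 ]]
```

View pics/e.png

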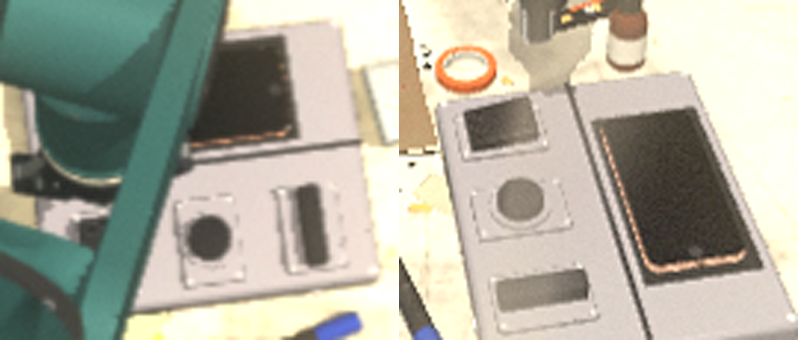

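Request:
send_rows:
  motion:
    - [[0.3, 0.2, 1, 0], [0.3, 0.2, 2, 0], [0.3, 0.2, 3, 0], [0.3, 0.2, 3, 0], [0.3, 0.2, 3, 0]]

```text
t: 4.25
tool_pos: [0.5237, -0.1234, 0.0816]
eef_rot: [0.068, -3.14, -0.0]
force: [0.4, 0.1, -0.3]
grip_width: -0.0004
grasp_force: 0.0
```

Run:
```python
from h import *
rel()
S=grab_frame('side');s=arm.read_state();tip=s['tool_pos']-np.r_[0,0,.017]
W=[tip]+list(world(.566,-.2019,.0417,[[-.034-.0,.08,.057],[-.034,.0605,.057],[-.034,.0995,.057]]))
p=(proj(S,W)-[205,150])*5;print(p.round(0))
cv2.imwrite('pics/f.png',cv2.resize(cv2.convertScaleAbs(S['img'][150:240,205:325],alpha=1.8),None,fx=5,fy=5,interpolation=2))
```

```text
4.25 [[-0.999, -0.043, -0.001], [-0.043, 0.999, 0.0], [0.001, 0.0, -1.0]] [ 0.5237326  -0.1234342   0.08156512] [ 0.43725187  0.10997707 -0.32972633] [-3.59783252e-01  4.34397128e-01  1.78765910e+00 -1.29287237e-04
  9.20489670e-01 -1.97398372e+00]
[[ -0.1   -0.02   0.86]
 [  2.12  -8.01   0.96]
 [  2.13 -16.01   0.95]]
[[218. 171.]
 [228. 183.]
 [237. 212.]
 [220. 154.]]
```

View pics/f.png

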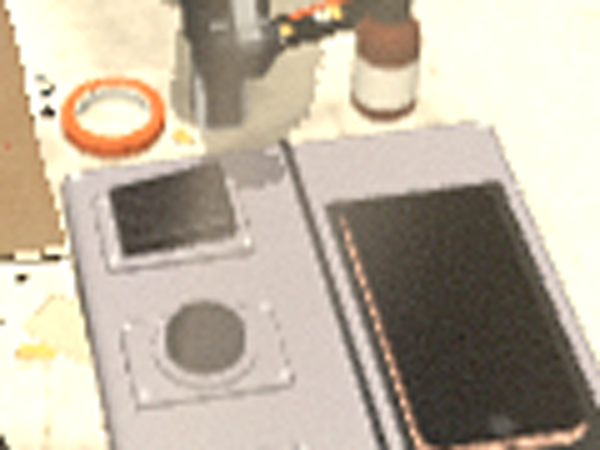

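Run:
```python
from h import *
s=arm.read_state();M=R.from_rotvec(s['eef_rot']).as_matrix()
def box(hx,hy,z0,z1): return [s['tool_pos']+M@np.r_[x,y,z] for z in(z0,z1) for x,y in((-hx,-hy),(hx,-hy),(hx,hy),(-hx,hy))]
ims=[]
for n,(r,c,h,w) in (('top',(110,190,130,170)),('side',(90,190,130,170))):
    f=grab_frame(n);im=cv2.resize(cv2.convertScaleAbs(f['img'][r:r+h,c:c+w],alpha=1.8),(400*1,306),interpolation=2);k=400/w
    for B,col in((box(.011,.0145,.017,-.05),(0,0,255)),(box(.038,.0425,-.056,-.15),(0,255,0))):
        p=((proj(f,B)-[c,r]+.5)*k).astype(int)
        for a,b in [(0,1),(1,2),(2,3),(3,0),(4,5),(5,6),(6,7),(7,4),(0,4),(1,5),(2,6),(3,7)]: cv2.line(im,p[a].tolist(),p[b].tolist(),col,1)
    ims.append(im)
cv2.imwrite('pics/g.png',np.hstack(ims))
```

```text
(no output)
```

View pics/g.png

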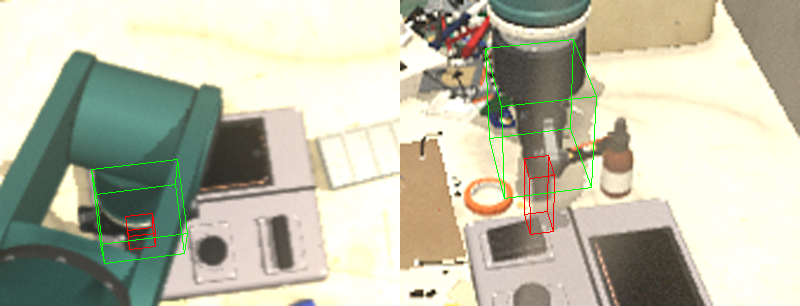

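Request:
send_rows:
  motion:
    - [[0, 0, 0.5, 0], [0, 0, 1, 0], [0, 0, 1, 0], [0, 0, 1, 0]]

```text
t: 4.73
tool_pos: [0.5235, -0.1233, 0.0713]
eef_rot: [0.068, -3.14, -0.0]
force: [0.4, 0.7, 0.3]
grip_width: -0.0003
grasp_force: 0.0
```

Run:
```python
from h import *
s=arm.read_state();print(s['force'],s['grip_width'],s['tool_pos'])
S=grab_frame('side');T=grab_frame('top')
im=np.hstack([cv2.resize(cv2.convertScaleAbs(x,alpha=1.8),(400,300),interpolation=2) for x in (S['img'][150:225,205:305],T['img'][170:245,225:325])])
p=(proj(S,[s['tool_pos']-np.r_[0,0,.017]])-[205,150])*4;print(p)
cv2.imwrite('pics/i.png',im)
```

```text
[0.43208338 0.66622216 0.25317569] -0.00028771942477093596 [ 0.52353728 -0.12333377  0.07133223]
[[173.28817834 150.36588211]]
```

View pics/i.png

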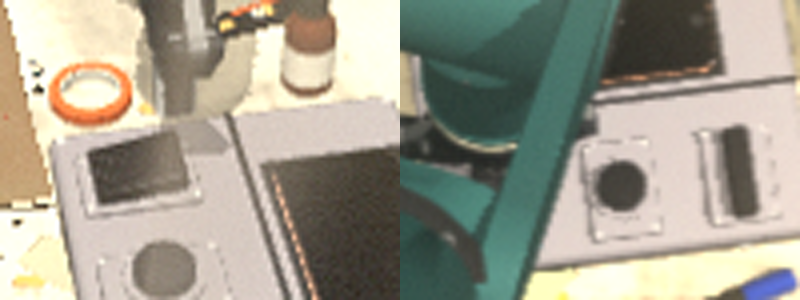

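Request:
send_rows:
  motion:
    - [[0, 0, 0.3, 0], [0, 0, 0.6, 0], [0, 0, 0.6, 0], [0, 0, 0.6, 0]]

```text
t: 5.17
tool_pos: [0.5237, -0.1234, 0.0655]
eef_rot: [0.068, -3.14, -0.0]
force: [0.4, 1.0, 0.4]
grip_width: 0.0
grasp_force: 0.0
```

Request:
send_rows:
  motion:
    - [[0, 0, 0.3, 0], [0, 0, 0.5, 0], [0, 0, 0.5, 0], [0, 0, 0.5, 0]]

```text
t: 5.5
tool_pos: [0.5238, -0.1234, 0.0606]
eef_rot: [0.068, -3.14, -0.0]
force: [-1.2, -1.0, 0.4]
grip_width: 0.0
grasp_force: 0.0
```

Run:
```python
from h import *
s=arm.read_state()
S=grab_frame('side')
im=cv2.resize(cv2.convertScaleAbs(S['img'][150:225,205:305],alpha=2),(800,600),interpolation=2)
t=s['tool_pos']
for P,c in(([t-[0,0,.017]],(0,0,255)),([t+[0,0,.005]],(0,255,0)),([t+[0,.035,-.017]],(255,0,0))):
    p=(proj(S,P)[0]-[205,150]+.5)*8;print(p);cv2.circle(im,p.astype(int).tolist(),4,c,-1)
cv2.imwrite('pics/j.png',im)
```

```text
[351.50441634 332.65958049]
[351.54890986 275.02998861]
[333.77227893 250.32640305]
```

View pics/j.png

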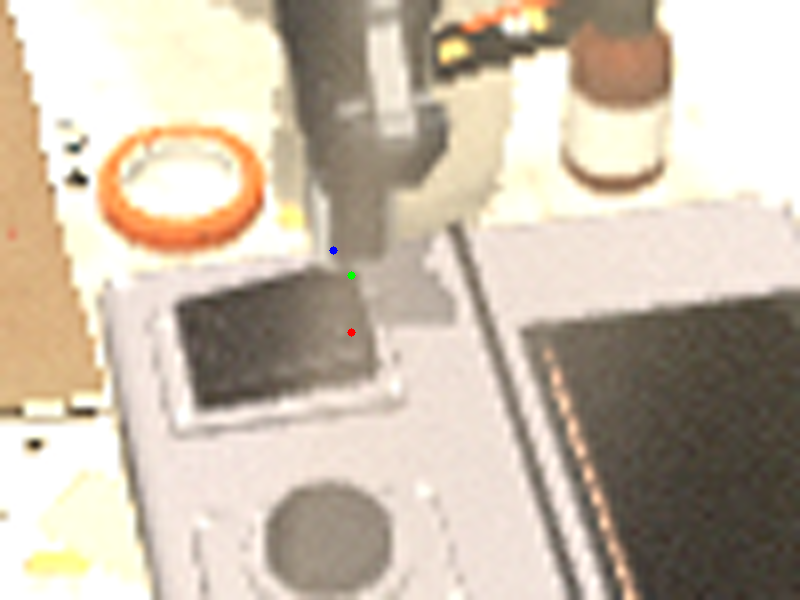

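The side view shows the closed fingertip, bottom edge near (360,262), sitting just above the far-left of the rocker, which is still up. The tip is higher than computed but its horizontal position is consistent. I'll creep down, watching the force.

Request:
send_rows:
  motion:
    - [[0, 0, 0.2, 0], [0, 0, 0.4, 0], [0, 0, 0.4, 0], [0, 0, 0.4, 0]]

```text
t: 5.88
tool_pos: [0.5238, -0.1235, 0.0566]
eef_rot: [0.068, -3.14, -0.0]
force: [-0.1, 0.1, 1.6]
grip_width: 0.0002
grasp_force: 0.0
```

Request:
send_rows:
  motion:
    - [[0, 0, 0.2, 0], [0, 0, 0.4, 0], [0, 0, 0.4, 0], [0, 0, 0.4, 0]]

```text
t: 6.22
tool_pos: [0.5238, -0.1234, 0.0526]
eef_rot: [0.068, -3.14, -0.0]
force: [-0.0, -0.4, -0.6]
grip_width: 0.0001
grasp_force: 0.0
```

Request:
send_rows:
  motion:
    - [[0, 0, 0.2, 0], [0, 0, 0.3, 0], [0, 0, 0.3, 0], [0, 0, 0.3, 0]]

```text
t: 6.55
tool_pos: [0.5239, -0.1235, 0.0497]
eef_rot: [0.068, -3.141, 0.0]
force: [0.0, 0.2, 0.6]
grip_width: -0.0001
grasp_force: 0.0
```

Request:
send_rows:
  motion:
    - [[0, 0, 0.2, 0], [0, 0, 0.3, 0], [0, 0, 0.3, 0], [0, 0, 0.3, 0]]

```text
t: 6.88
tool_pos: [0.5239, -0.1235, 0.0467]
eef_rot: [0.068, -3.141, -0.0]
force: [0.3, -0.2, 0.2]
grip_width: 0.0001
grasp_force: 0.0
```

Run:
```python
from h import *
S=grab_frame('side')['img']
o=cv2.resize(cv2.imread('pics/side0.png'),(512,384),interpolation=cv2.INTER_AREA)
g=lambda i:cv2.cvtColor(i,6).astype(int)
d=abs(g(S)-g(o))
print('cols 225..270, # = changed')
for v in range(165,212): print(v,''.join('#' if x>22 else '.' for x in d[v,222:275]), ''.join(chr(48+min(9,x//18)) for x in g(S)[v,222:275]))
s=arm.read_state();W=world(.566,-.2019,.0417,[[-.034,.08,.057],[-.034,.0605,.057],[-.034,.0995,.057],[-.086,.0995,.048]])
print(proj(grab_frame('side'),W).round(1))
```

```text
cols 225..270, # = changed
165 .................#############....#############...... 88777776777888777554223333333566663246666666666888888
166 .................#############....#############...... 66566556555677777554222333334566664356666666666888888
167 .................#############....#############...... 65676667666557777554323333334466665445666666666888888
168 .................#############.....############...... 75766666677655676554323334444466666444566666666888888
169 .................#############..##############....... 76666666666665576555323335554465555333466666668878777
170 .................##############.##############....... 56677777776575567555323333334456666433356666657777777
171 .................##############..############........ 57888888887665556555533333444456666433356666567776777
172 ................#############################........ 77788888888776555555533333444445544333355555567776777
173 ................##############################....... 88888888888886545555533333334344444333365555557777777
174 ................#############################........ 8888888
[... 3551 characters left out ...]
......................... 66666666666666666666666666666666666666666666666643665
207 ..................................................... 56666666666666666666666666666666666666666666666643566
208 ..................................................... 56666666666666666666666666666666666666666666666653466
209 ..................................................... 56666666666666666666666666666666666666666666666653366
210 ..................................................... 45666666666666666666555445556665666666666666666664356
211 ..................................................... 46666666666666666664344433344565666776666666666665346
[[250.6 186.5]
 [252.3 192.4]
 [249.  180.8]
 [226.4 186.6]]
```

Request:
send_rows:
  motion:
    - [[0, 0, 0.2, 0], [0, 0, 0.4, 0], [0, 0, 0.4, 0], [0, 0, 0.4, 0]]

```text
t: 7.32
tool_pos: [0.5239, -0.1235, 0.0427]
eef_rot: [0.068, -3.141, 0.0]
force: [-0.4, -0.8, 0.1]
grip_width: 0.0003
grasp_force: 0.0
```

Request:
send_rows:
  motion:
    - [[0, 0, 0.2, 0], [0, 0, 0.4, 0], [0, 0, 0.4, 0], [0, 0, 0.4, 0]]

```text
t: 7.65
tool_pos: [0.5241, -0.1236, 0.0388]
eef_rot: [-0.069, 3.141, -0.0]
force: [0.5, 0.2, 1.3]
grip_width: 0.0001
grasp_force: 0.6
```

Request:
send_rows:
  motion:
    - [[0, 0, 0.1, 0], [0, 0, 0.2, 0], [0, 0, 0.3, 0], [0, 0, 0.3, 0]]

```text
t: 7.98
tool_pos: [0.5249, -0.1236, 0.036]
eef_rot: [-0.068, 3.139, -0.001]
force: [4.5, 1.4, 3.7]
grip_width: -0.0001
grasp_force: 2.0
```

```bash
cat > asc.py <<'E'
from h import *
import sys
def asc(a,b,c,e):
    S=grab_frame('side')['img'];o=cv2.resize(cv2.imread('pics/side0.png'),(512,384),interpolation=cv2.INTER_AREA)
    g=lambda i:cv2.cvtColor(i,6).astype(int)
    d=abs(g(S)-g(o))
    for v in range(a,b): print(v,''.join('#' if x>18 else '.' for x in d[v,c:e]), ''.join(chr(48+min(9,x//14)) for x in g(S)[v,c:e]))
asc(*map(int,sys.argv[1:]))
s=arm.read_state();print(s['force'],s['wrist_torque'],s['joint_pos'],s['tool_pos'])
E
python3 asc.py 172 205 222 275
```

```text
172 .................##############..#############....... 99999999999998779767433445666578887764677777769998999
173 ................##############################....... 99999999999997767777533445776567777544577776669999999
174 ................##############################....... 99999999999997757777643444455567778554467766669999999
175 ................##############################....... 99999999999977647788764444555567778555457777779999999
176 .................#...#########################....... 79999999997776469899874444555556666544466777779999989
177 .....................#########################....... 77778888777764599889964444555455555444456777779999888
178 .................##..####################.##......... 67676666666545899878874444444545554444434777788777888
179 ..................#####################.............. 55566565455458999977775444544445444444544788888888888
180 ...................###################............... 65455545455789999997775444444455444445764588888888888
181 ......................###############................ 9876666778899999999777554445444444
[... 2105 characters left out ...]
888888898888888887776677888888888885488744
201 .......######........................................ 88877998888888888888777666767777788888888888885478854
202 ..................................................... 88887988888887766666777777888888888888888888887458854
203 ..................................................... 78886877656666677778888888888888888888888888888548874
204 ..................................................... 78887677767888888888888888888888888888888888888547885
[2.51965949 1.26806587 3.86344946] [ 0.11930658 -0.52141429 -0.01542738] [-3.59592303e-01  5.03458242e-01  1.82111056e+00  1.69777485e-04
  8.15505531e-01 -1.97397489e+00] [ 0.52483017 -0.12364426  0.03601506]
```

The rocker has begun to turn: its far end is going down and its near end is rising. I'll keep pushing to the stop.

Request:
send_rows:
  motion:
    - [[0, 0, 0.1, 0], [0, 0, 0.2, 0], [0, 0, 0.2, 0]]

```text
t: 8.28
tool_pos: [0.525, -0.1237, 0.0353]
eef_rot: [-0.068, 3.139, -0.001]
force: [0.6, 2.1, 18.1]
grip_width: -0.0002
grasp_force: 8.8
```

Request:
send_rows:
  motion:
    - [[0, 0, 0.1, 0], [0, 0, 0.2, 0], [0, 0, 0.2, 0]]

```text
t: 8.53
tool_pos: [0.5251, -0.1237, 0.0349]
eef_rot: [-0.068, 3.138, -0.001]
force: [-3.3, 4.6, 35.3]
grip_width: 0.0001
grasp_force: 16.7
```

```bash
python3 asc.py 178 205 222 265
```

```text
178 .................##..###################..# 6766666666654589987887444445555555544443477
179 ..................######################... 5556656545545899997778444445545554443454478
180 ...................###################..... 6555555545578999999777544454545544444476458
181 ....................#.################..... 9876666778899999999777554444455444444687458
182 ........................##############..... 9999888999999887877888664444554554445688537
183 ....................##.#...###########..... 9998888887888888888888675454545566666688645
184 .................#####.#...#########....... 7788877777777777777777586445454566667688745
185 .....##########........##...########....... 8888852222222222233444576544554466668888854
186 .....#######...........#....########....... 8888832222222333333333676554545566668888864
187 .....##................##...########....... 8888732323222233333344576545544566668888874
188 .......................##....#######....... 8878732223223333333344477545454566667778885
189 ....#..................##....##########.... 8778842222233323333344477545454566666668
[... 896 characters left out ...]
556666667777887787888888888
200 .......###########......................... 8886788778888888888888888888777666888888888
201 .......######.............................. 8887799888888888888887776677777778888888888
202 ........................................... 8888799888888776666667777788888888888888888
203 ........................................... 8888687766666667777888888888888888888888888
204 ........................................... 8888766776788888888888888888888888888888888
[-3.16904797  3.70003976 34.01926243] [ 0.64563047  0.81325902 -0.066939  ] [-3.59494785e-01  5.05053154e-01  1.82230091e+00  1.95588257e-05
  8.11497618e-01 -1.97392026e+00] [ 0.52508141 -0.12372823  0.03487996]
```

Request:
send_rows:
  motion:
    - [[0, 0, -1, 0], [0, 0, -3, 0], [0, 0, -6, 0], [0, 0, -6, 0], [0, 0, -6, 0]]

```text
t: 9.0
tool_pos: [0.5239, -0.1237, 0.0926]
eef_rot: [-0.069, 3.14, -0.001]
force: [-0.3, 0.6, 0.6]
grip_width: 0.0001
grasp_force: 0.0
```

Run:
```python
from h import *
f=grab_frame('side');p=[.566,-.2019,.0417]
for a in (0,.18,.36):
    th=.18-a;c,s=np.cos(th),np.sin(th)
    W=world(*p,[[-.06+c*x-s*.006,.08+y,.047+s*x+c*.006] for x,y in((-.026,.0195),(.026,.0195),(.026,-.0195),(-.026,-.0195))])
    print(a,proj(f,W).round(1).tolist())
im=cv2.resize(cv2.convertScaleAbs(f['img'][160:235,215:315],alpha=2),(800,600),interpolation=2)
cv2.imwrite('pics/k.png',im);rel()
```

```text
0 [[226.1, 186.5], [248.3, 180.7], [251.7, 192.3], [228.7, 198.4]]
0.18 [[226.3, 185.0], [249.0, 182.1], [252.3, 193.8], [228.9, 196.8]]
0.36 [[226.9, 183.4], [249.2, 183.6], [252.6, 195.3], [229.5, 195.3]]
9.05 [[-0.999, -0.044, -0.001], [-0.044, 0.999, -0.0], [0.001, 0.0, -1.0]] [ 0.52302555 -0.12336377  0.09152418] [-0.58050836  0.91277067 -0.70517101] [-3.59876005e-01  4.19477244e-01  1.78054940e+00 -5.53508381e-04
  9.42731721e-01 -1.97396675e+00]
[[ -0.17  -0.03   1.85]
 [  2.04  -8.02   1.95]
 [  2.06 -16.02   1.95]]
```

View pics/k.png

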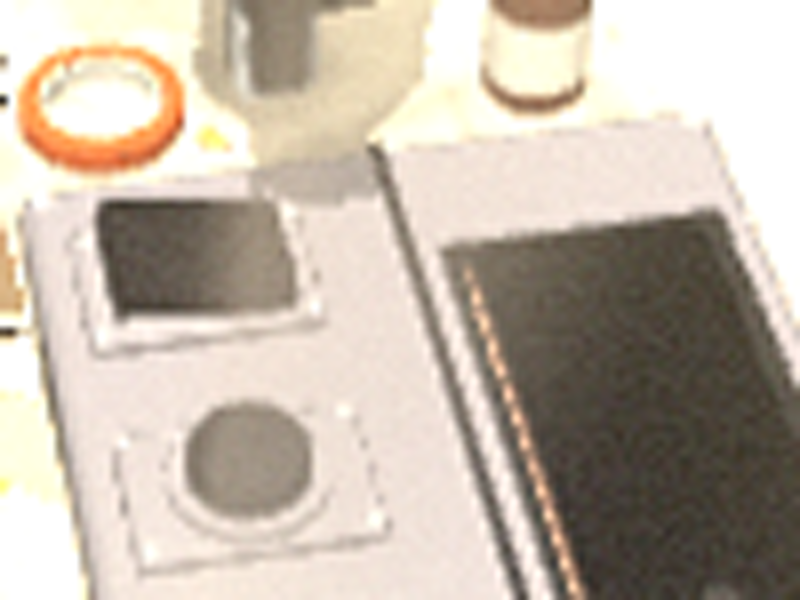

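The rocker's edges now lie level in the image, from (100,200) to (275,200). That matches the fully-on prediction. Next is the button.

Request:
send_rows:
  motion:
    - [[0.5, -3, 0, 0], [1, -6, 0, 0], [1.9, -8, 0, 0], [1.9, -8, 0, 0], [1.9, -8, 2, 0], [1.9, -8, 4, 0], [1.9, -8, 4.5, 0], [1.9, -8, 4.5, 0], [1.9, -8, 4.5, 0]]

```text
t: 9.8
tool_pos: [0.5076, -0.2034, 0.0461]
eef_rot: [0.069, -3.139, -0.002]
force: [-0.6, -1.0, 0.1]
grip_width: 0.0001
grasp_force: 0.0
```

```bash
python3 -c "
from h import *;rel()"; python3 asc.py 185 235 228 270
```

```text
9.8 [[-0.999, -0.044, -0.002], [-0.044, 0.999, 0.001], [0.002, 0.001, -1.0]] [ 0.50763753 -0.20344731  0.04613315] [-0.63697914 -0.99231393  0.09691891] [-5.07425017e-01  4.97275749e-01  1.79349349e+00 -1.27585386e-04
  8.53379128e-01 -2.12197637e+00]
[[-2.05  7.91 -2.68]
 [ 0.16 -0.09 -2.59]
 [ 0.18 -8.09 -2.6 ]]
185 ##########............#############...##.. 222222222233333344455666644444566664356678
186 ######................#############..###.. 232222222333333344444555554445666665456688
187 #....................#...##########..##... 232322222233333344445676754445666666445688
188 .....................##..###########..#... 223322222233333344445888864445666666435888
189 .....................##..###########.##... 222223222333333344446888864445666666535788
190 .....................##...###########..... 223222222223333344445888864445666666544687
191 .....................###..###########..... 223322222223333344445888875446666666643787
192 .....................###..###########..... 323233322233333444444888885446666666654688
193 .....................###..############.... 32223332222233344
[... 3225 characters left out ...]
8779988888888777777777778888888888888888
230 .......................................... 888878887777777777788888888888888888888888
231 .......................................... 888867777777888888888888888888888888888888
232 .......................................... 888878888888888888888888888888888888888888
233 .......................................... 888888888888888888888888888888888888888888
234 .......................................... 888888888888888888888888888888888888888888
[0.59782141 0.46404341 0.3069131 ] [-0.00564389 -0.01957582  0.00680523] [-5.07395789e-01  4.96354575e-01  1.79264997e+00 -1.56730169e-04
  8.53272572e-01 -2.12203066e+00] [ 0.50841081 -0.2038688   0.04684558]
```

Request:
send_rows:
  motion:
    - [[0.2, -0.3, 0, 0], [0.2, -0.3, 0.3, 0], [0.2, -0.3, 0.6, 0], [0.2, -0.3, 0.8, 0], [0.2, -0.3, 0.8, 0]]

```text
t: 10.27
tool_pos: [0.5068, -0.2075, 0.0388]
eef_rot: [-0.068, 3.14, -0.001]
force: [0.9, 0.4, -0.6]
grip_width: -0.0001
grasp_force: 0.0
```

Request:
send_rows:
  motion:
    - [[0, 0, 0.2, 0], [0, 0, 0.3, 0], [0, 0, 0.3, 0]]

```text
t: 10.52
tool_pos: [0.5067, -0.2074, 0.0357]
eef_rot: [-0.068, 3.141, -0.0]
force: [-0.3, -1.0, 1.3]
grip_width: 0.0003
grasp_force: 0.4
```

Request:
send_rows:
  motion:
    - [[0, 0, 0.2, 0], [0, 0, 0.3, 0], [0, 0, 0.3, 0]]

```text
t: 10.77
tool_pos: [0.5066, -0.2073, 0.0326]
eef_rot: [0.068, -3.141, 0.0]
force: [0.2, -0.6, 0.5]
grip_width: 0.0002
grasp_force: 0.4
```

Request:
send_rows:
  motion:
    - [[0, 0, 0.2, 0], [0, 0, 0.3, 0], [0, 0, 0.3, 0]]

```text
t: 11.02
tool_pos: [0.5067, -0.2074, 0.0323]
eef_rot: [-0.069, 3.14, -0.001]
force: [-6.7, 2.0, 28.9]
grip_width: -0.0003
grasp_force: 14.3
```

Request:
send_rows:
  motion:
    - [[0, 0, 0.1, 0], [0, 0, 0.2, 0], [0, 0, 0.2, 0]]

```text
t: 11.27
tool_pos: [0.5068, -0.2074, 0.0321]
eef_rot: [-0.069, 3.14, -0.002]
force: [-10.3, 5.0, 48.4]
grip_width: 0.0003
grasp_force: 23.8
```

Request:
send_rows:
  motion:
    - [[0, 0, 0.1, 0], [0, 0, 0.2, 0], [0, 0, 0.2, 0]]

```text
t: 11.52
tool_pos: [0.5068, -0.2075, 0.0319]
eef_rot: [-0.069, 3.139, -0.002]
force: [-15.3, 7.4, 66.8]
grip_width: 0.0
grasp_force: 33.3
```

Request:
send_rows:
  motion:
    - [[0, 0, -1, 0], [0, 0, -3, 0], [0, 0, -6, 0], [0, 0, -6, 0], [0, 0, -6, 0]]

```text
t: 11.93
tool_pos: [0.5077, -0.2079, 0.0872]
eef_rot: [-0.068, 3.138, -0.003]
force: [-0.5, -0.5, -0.4]
grip_width: 0.0
grasp_force: 0.0
```

```bash
python3 -c "
from h import *;rel()
f=grab_frame('side');t=np.linspace(0,6.283,60)
for z in(.055,.047):
  p=proj(f,world(.566,-.2019,.0417,np.c_[-.06+.0165*np.cos(t),.0165*np.sin(t),0*t+z]));print(z,p.min(0),p.max(0))
"; python3 asc.py 206 232 232 265
```

```text
11.9333 [[-0.999, -0.044, 0.003], [-0.044, 0.999, -0.002], [-0.003, -0.002, -1.0]] [ 0.5077332  -0.20786672  0.08722511] [-0.52239801 -0.49013471 -0.37228171] [-5.14470558e-01  4.36581479e-01  1.76331341e+00 -5.36679367e-05
  9.38278132e-01 -2.12884047e+00]
[[-2.05  8.36  1.41]
 [ 0.16  0.36  1.52]
 [ 0.18 -7.64  1.54]]
0.055 [237.77334101 208.78672193] [253.65125054 220.41068211]
0.047 [237.84269934 211.40062816] [253.61396385 223.02397532]
206 ...........#################..... 888888888886666666666666666688888
207 ...........########.########..... 888888888886666666666666666678888
208 ............#########.#######.... 888888888886666666666666666668888
209 ...................##.#######.... 888888888887666666666666666668888
210 ...........#.......##.#######.... 888888888888666666666666666667888
211 .........#########...#.######.... 888888888888777777666666677668888
212 ........############............. 888888888877777777777777777678888
213 .......###.......####............ 888887788765545456788888888788888
214 ......###..........###........... 788889886555555554567888888878888
215 ..
[... 727 characters left out ...]
........................ 888888778888777888877788888889868
226 ................................. 888888877778888877777888887888878
227 ................................. 888888888877777777778887776667678
228 ................................. 799888888888877787776677777778888
229 ................................. 799888888887776777777788888888888
230 ................................. 788877667777777888888888888888888
231 ................................. 677777778888888888888888888888888
[ 0.14365087  0.39180245 -0.594043  ] [0.03753324 0.03576372 0.08255665] [-5.14570760e-01  4.39204807e-01  1.76554298e+00 -1.07625546e-04
  9.38073278e-01 -2.12885762e+00] [ 0.50593729 -0.20693336  0.08516646]
```

The button is in: its top edge dropped about 2.5 px in the side view, which fits 8 mm. Next is the start bar.

Request:
send_rows:
  motion:
    - [[0, -3, 0, 0], [0, -6, 0, 0], [0, -7.8, 0, 0], [0, -7.8, 0, 0], [0, -7.8, 2, 0], [0, -7.8, 3.5, 0], [0, -7.8, 3.8, 0], [0, -7.8, 3.8, 0], [0, -7.8, 3.8, 0]]

```text
t: 12.78
tool_pos: [0.5097, -0.2846, 0.0476]
eef_rot: [0.069, -3.14, -0.001]
force: [1.1, 0.3, 0.1]
grip_width: 0.0002
grasp_force: 0.0
```

```bash
python3 -c "
from h import *;rel()
f=grab_frame('side')
print(proj(f,world(.566,-.2019,.0417,[[-.06+a,-.08+b,.055] for a,b in((-.03,.0085),(.03,.0085),(.03,-.0085),(-.03,-.0085))])))"; python3 asc.py 222 262 230 275
```

```text
12.7833 [[-0.999, -0.044, -0.001], [-0.044, 0.999, 0.001], [0.001, 0.001, -1.0]] [ 0.50967204 -0.28456483  0.04755017] [1.11411674 0.25979786 0.09496238] [-6.27568714e-01  5.33706741e-01  1.70953092e+00  8.34857644e-05
  8.99783483e-01 -2.24210643e+00]
[[-2.200e+00  1.602e+01 -2.530e+00]
 [ 1.000e-02  8.030e+00 -2.440e+00]
 [ 3.000e-02  3.000e-02 -2.440e+00]]
[[237.22955108 243.22623262]
 [267.44874723 238.67717132]
 [269.41441105 245.41959557]
 [238.72106396 250.12232939]]
222 ......................#####......##########.. 688888788754555545554444444888886444666666678
223 .....................######......#########... 688888778876544445554444444788886434666666788
224 .................###########.....########.... 788888877887665555444444444688887434666666888
225 ................############.....#######..... 888888887788887755554544444688888545666668888
226 .................###########......######..... 878888888877788865555455444688888656666688888
227 .................###########.####.####....... 878988888888777775555444444588888766667788888
228 ..................##########.#......##...
[... 2731 characters left out ...]
8898788
257 ............................................. 878898878988988888888888888888888888888877688
258 #............................................ 978889988999888888888888888888888867666777898
259 #............................................ 978898998999988999998888888877767777778988888
260 ............................................. 987889997999999888888877777777778888888888888
261 ............................................. 877889997898988877777787889889888888888888888
[-0.39091142  0.5127394  -0.01998709] [-0.04606243  0.02010232  0.0548284 ] [-6.27643139e-01  5.32541308e-01  1.70860436e+00 -8.06520648e-06
  8.99528479e-01 -2.24220710e+00] [ 0.51047914 -0.28523799  0.04847609]
```

Request:
send_rows:
  motion:
    - [[0, 0, 0.4, 0], [0, 0, 0.8, 0], [0, 0, 1.1, 0], [0, 0, 1.4, 0], [0, 0, 1.6, 0], [0, 0, 1.75, 0], [0, 0, 1.75, 0], [0, 0, 1.75, 0]]

```text
t: 13.55
tool_pos: [0.5107, -0.2856, 0.0332]
eef_rot: [-0.069, 3.139, -0.002]
force: [-5.2, 3.0, 26.5]
grip_width: 0.0003
grasp_force: 13.5
```

At the stop (26 N, TCP at 0.0332, as predicted). I'll hold here for about 1.5 s and then release.

Request:
send_rows:
  motion:
    - [[0, 0, 0, 0], [0, 0, 0, 0], [0, 0, 0, 0], [0, 0, 0, 0], [0, 0, 0, 0], [0, 0, 0, 0], [0, 0, 0, 0], [0, 0, 0, 0], [0, 0, 0, 0], [0, 0, 0, 0], [0, 0, 0, 0], [0, 0, 0, 0], [0, 0, 0, 0], [0, 0, 0, 0], [0, 0, 0, 0], [0, 0, 0, 0], [0, 0, 0, 0], [0, 0, 0, 0]]

```text
t: 15.05
tool_pos: [0.5107, -0.2856, 0.0332]
eef_rot: [-0.068, 3.139, -0.002]
force: [-4.5, 4.0, 26.1]
grip_width: 0.0002
grasp_force: 13.4
```

Request:
send_rows:
  motion:
    - [[0, 0, -0.8, 0], [0, 0, -2, 0], [0, 0, -5, 0], [0, 0, -8, 0], [0, 0, -11, 0], [0, 0, -11, 0], [0, 0, -11, 0], [0, 0, -11, 0]]

```text
t: 15.72
tool_pos: [0.5094, -0.2849, 0.14]
eef_rot: [0.068, -3.14, -0.001]
force: [-0.7, 0.1, -0.4]
grip_width: 0.0
grasp_force: 0.0
```

```bash
python3 asc.py 178 262 224 272
```

```text
178 ..............###..#################.########### 677776666545899778953444444444444467778533346666
179 ................##################...##.######## 566665454458999977864344444444444488888543356666
180 .................#################...##.######## 555555455789999998764344444444444488888643346666
181 ....................##############....#.######## 766667788999999999774444444444443588888643456666
182 .....................#############....########## 998889999998878788886444444444444488888743356666
183 ..................##.....#########....##.####### 989888778888888888886444444444444488888843356666
184 ...............######....#########.....#.####### 888877777777777777776444444444444478888843456666
185 ...###########...........#########.....#.####### 888522222222222233444444444444444468888853366666
186 ...#######................#########....#.####### 888322222222232233333444444444444468888864366666
187 ...##.....................#########......####### 887323233222333333334444444444444468888863456666
188 ..#.......................#########........##### 787322232333322333334444444
[... 6977 characters left out ...]
................................. 999999878889878888888888888888888888888888888877
258 ......#......................................... 999999978888888898888888888888888888888866666677
259 ................................................ 999999977888998999888888888888888877667777778888
260 ................................................ 999999977888897999888888888877777777778888888888
261 ................................................ 999999876889897898888887777787888888888888888888
[ 0.80719539  0.2286831  -1.45377676] [0.00857358 0.00926607 0.02790392] [-6.28126340e-01  4.15413983e-01  1.63355774e+00 -1.58614899e-04
  1.09496116e+00 -2.24233521e+00] [ 0.50898268 -0.2845624   0.13928603]
```

The rocker is on, the button is in, and the bar is back up with no change against the first picture. The arm is clear.

```bash
python3 -c "
from workcell import workorder;print(workorder.sign_off())"
```

```text
the job is handed in; nothing more can be done
None
```

The job is handed in: the rocker is on, the button stayed in, and the start bar was held down for about 1.5 s and came back up, in that order, with nothing else touched as far as I could see (sign-off gave no verdict).

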